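# Pack up the sewing box: unhook the spool rack, break the lid stay, lower the lid

## Task

Pack up the sewing box: slide the spool rack along its keyhole slot until the brass stud comes free, lift it off and stand it upright, centred on the cork mat, and let go. Then press the red thumb pad of the lid stay to break the lock at its knuckle, and bring the lid down by its brass bar, gently and under control all the way, until it is fully shut. Leave the other things on the table where they are.

Things in the scene. Friction and masses are not known exactly. Their poses are not given: they have to be found in the camera images.
- sewing_box: Wooden sewing box, fixed: 180 (its x) x 240 (its y) x 95 mm high, walls 8 mm, open tray with its floor 50 mm above the table. Origin under its centre, z up. The lid is hinged along its +x rim (roughly to the robot's left) and stands open; the folding stay is outside its -y end, away from the robot. Reels and a small box lie along the hinge side of the tray, below the rim
- lid (a joint): Lid angle: 0 shut, 1.605 (92 degrees) as it stands, end stop 1.68. Lid 180 x 240 x 12 mm, about 0.6 kg. Hinge friction holds it above about 1.05 rad; lower than that it drops unless held all the way down. While the stay is locked it cannot be closed
- lid_hinge (a point): Middle of the lid's hinge line, which runs along the box's y axis at the top of its +x wall, 95 mm above the table. Its axes turn with the lid: x points from the lid's free edge to the hinge, y along the hinge line
- lid_bar (a point): Middle of the round brass bar (12 mm thick, 100 mm long, parallel to the hinge line) held 45 mm off the lid's free edge by two arms 92 mm apart; 225 mm from the hinge, 6 mm to its outer side. Highest point of the open lid; when shut it is in front of the box's -x wall, 101 mm above the table. It can turn between the fingers. Axes as lid_hinge
- stay_knuckle (a joint): Angle of the stay at its knuckle: 2.43 locked (just past straight, on a stop), 2.31 straight, falling as it folds, 0 when the lid is shut. It breaks by pressing the knuckle down with some newtons; 30 mm down brings it to about 1.6 and the lid to about 1.47 rad, where both stay; beyond about 50 mm the lid may drop
- thumb_pad (a point): Middle of the red thumb pad: pin 18 mm thick, 34 mm long along the box's y, sticking outward from the stay's knuckle. Locked, it is 0.140 m above the table, 76 mm to -x of the hinge line, 148 mm to -y of the box's centre. Pressed, it goes down in an arc of 86 mm radius about the stay's foot, on the rim 150 mm to -x of the hinge line. Two flat steel links, 86 mm each
- stud_head (a point): Top centre of the brass stud standing in the tray: head 16 mm diameter, 4 mm thick, on a shank 8 mm thick and 8 mm high (the rack's 5 mm plate is under the head)
- spool_rack: Loose wooden rack, 160 g: plate 56 x 5 mm, from x = -52 to +102 mm, two upright spools (27 mm wide, 55 mm high) and between them a dark grip fin. Origin: underside, at the narrow end of the keyhole slot, where the stud is at the start. The slot (12 mm wide) runs to a wide end (24 mm) centred at x = -30 mm: slide the rack 30 mm along its own +x, then lift
- rack_fin (a point): Grip point in the fin (30 mm along the rack's x, 12 mm thick along its y, top 80 mm above the underside); 57 mm along x from the rack's origin, 65 mm above the underside. Axes as the rack
- rack_mid (a point): Middle of the rack's underside, 25 mm along x from its origin
- cork_mat: Brown cork mat, fixed, 170 (x) x 130 (y) x 6 mm, on the robot's right. Origin under its centre
- white_case: Bystander: white plastic case 90 x 120 x 35 mm; origin under its centre
- mug: Bystander: white mug, 84 mm wide, 95 mm high, handle at its +y; origin under its centre
- tea_tin: Bystander: black tin with yellow label, 75 x 110 x 50 mm; origin under its centre
- thread_cone: Bystander: dark red thread cone, 64 mm wide at its foot, 120 mm high, standing beside the stay; origin under its centre
- marker: Bystander: red marker pen 130 mm long (its y) and 18 mm thick, lying in front of the box; origin near its middle, underneath
- button_jar: Bystander: amber jar with steel cap, 68 mm wide, 85 mm high; origin under its centre
- pin_tin: Bystander: flat round steel tin, 76 mm wide, 23 mm high; origin under its centre
Things that resemble listed ones, but are neither listed nor needed, are in the scene too. There is more than one size of the spool_rack; the job needs the smallest.

How it is judged:
By the outcome, as a careful person would: the job done as asked, in the order asked, and still so for the second after the job is handed in, with the robot touching nothing.
It also fails if it takes over 72 s, if anything falls off the work surface, if the arm or the gripper's body presses on something with over 40 N, if the wrist force passes 120 N, or if a joint passes its speed limit or range.

## Robot

A 7-joint arm with a two-finger parallel gripper is mounted at the origin on the work surface. World frame = base frame: x ahead of the robot, y to its left, z up, the work surface at z = 0. Lengths are in m, angles in rad, forces in N, time in s.
With the tool pointing down it reaches from about 0.4 to 0.85 m from the base axis. Payload 4.5 kg.
Tool frame: the origin (TCP) lies at the very end of the fingers, on their centre line; the grasp point (between the pads) lies 19 mm behind it (grip_point_offset is the distance from the TCP to the grasp point, in m); z points along the fingers, y is the line along which they close (so a half turn about z gives the same grasp; the last joint's range is limited). The gripper opens to 88 mm and grips with 3 to 60 N. Pads are 18 mm wide; open, the fingers measure 123 mm over their backs; the gripper's body (75 mm by 187 mm) begins 45 mm behind the grasp point.
Start: joints at [-1.206, 0.689, -0.195, 1.565, 0.157, 0.902, -0.215], TCP at [0.203, 0.591, 0.239] pointing down, gripper open.
Joint ranges: [-3.01, 3.01], [-0.46, 2.08], [-1.47, 1.51], [0.13, 2.56], [-1, 4.14], [0.04, 2.09], [-2.66, 2.66]. Speed limits (rad/s): [2.57, 2.57, 3.14, 3.14, 3.14, 3.14, 3.14].

## Interface

Orientations are given as a unit quaternion [x, y, z, w].
In Python, from plant import get_state, snapshot, camera_params, finish_job, grip_point_offset gives the robot as it stands.
- The arm moves only by the tool move_tool, called after "Request:" by a JSON object that holds its "name" and its "arguments". Schema: {"type":"object","properties":{"plan":{"type":"array","items":{"type":"array","items":{"type":"number"},"minItems":7,"maxItems":7},"minItems":1,"maxItems":10},"force":{"type":"number"},"only":{"type":"string"},"quiet":{"type":"boolean"},"lines":{"type":"string"}},"required":["plan"],"additionalProperties":false}. plan is a list of rows, 1 to 10 of them, each of 7 numbers: the opening from 0.0 (shut) to 1.0 (fully open), then dx, dy, dz in shares of 0.8 m (1.0 is 0.8 m), then a rotation vector rx, ry, rz in a scale on which 1.0 is pi/2 rad; each row is the pose to reach, as a shift and turn from the pose commanded when the call began, along the tool's axes at that moment; what a row does not reach only later rows make up. A row lasts 1/10 s, in which the tool goes at most 0.05 m and 0.15 rad, less where a joint would pass 70% of its speed; a pose out of reach is approached as far as the arm can. The fingers move at their own pace and stop on an object; force is the grip in N (left out, the last holds). Time passes only in rows, so rows that do not move let the fingers close. The tool returns the time, the measured TCP pose, the force, the opening and the grip force at its end. only (a regular expression) keeps the lines of the reply that match it, lines (a string "A,B") keeps lines A to B, and quiet returns only ok. A shift or turn number past 1, either way, is cut back to 1. Input that does not fit is refused with a message, and nothing moves.
- get_state(): the state, without advancing time (a new reading comes with each control period).
- snapshot(name): name is "scene" or "top" or "wrist"; returns (picture, depth): 420x560x3 uint8, red, green, blue; 420x560 float32, m along the optical axis (not along the pixel's ray), 0 where there is no reading.
- camera_params(name): a dict with "fx", "fy", "cx", "cy" (pixels), "k1" (the pictures are not rectified: a ray, as slopes to the right and down, at radius r is drawn at 1 + k1 r^2 times it, then the intrinsics apply), "rvec" (rotation vector, rad) and "tvec" (3), from world to camera coordinates, as OpenCV has them. Camera axes: x right, y down, z forward; pixel columns grow to the right and rows downward; lengths in m; the calibration is good to about 2 mm. A picture is of the moment at which its call begins: read the wrist's pose just before it. camera_params takes no time and is no camera call; for the wrist camera it gives the pose at the moment of the call.
- finish_job(): hands the job in; it is judged then, once.
The state is a dict: "clock": time; "q": joint angles; "qd": joint speeds; "joint_torque": joint torques, N m; "tool_pos": TCP position; "eef_rot": TCP orientation; "contact_force": force on the tool from outside, world axes, zero at the start; "moment": the same for the moment, N m; "opening": opening from 0.0 (shut) to 1.0 (fully open); "finger_force": force on a finger pad.
Only numpy, scipy, OpenCV 4.12 (cv2) and the standard library are available. Lean on these libraries where they do the work, as an engineer would, in place of code of your own. Each camera call takes 0.05 s, during which the arm holds its last target. There are 200 camera calls.

## Working session

There is one attempt and no reset: what is moved stays moved. The work goes in short steps, Python scripts to look and compute and a tool call to move; the robot and the scene stay as the last step left them, time stands still between calls to the robot, and variables do not carry over. Pictures are saved under pics/ and viewed, at most 10 in all, crops included, and the job is handed in when it is done.

```bash
ls; mkdir -p pics; cat > h.py <<'E'
import numpy as np, cv2
from plant import *
from scipy.spatial.transform import Rotation as R
def cam(n):
    p=camera_params(n); K=np.array([[p['fx'],0,p['cx']],[0,p['fy'],p['cy']],[0,0,1.]])
    return K,p['k1'],R.from_rotvec(np.ravel(p['rvec'])).as_matrix(),np.ravel(p['tvec'])
def rays(c,uv):
    K,k1,Rm,t=c; uv=np.atleast_2d(uv).astype(float)
    s=cv2.undistortPoints(uv[:,None],K,np.array([k1,0,0,0.]))[:,0]
    d=np.c_[s,np.ones(len(s))]
    return -Rm.T@t, d@Rm   # origin, world dirs (per unit depth)
def on_z(c,uv,z):
    o,d=rays(c,uv); return o+d*((z-o[2])/d[:,2])[:,None]
def at_depth(c,uv,dep):
    o,d=rays(c,uv); return o+d*np.ravel(dep)[:,None]
def cloud(c,dep):
    v,u=np.mgrid[:dep.shape[0],:dep.shape[1]]
    return at_depth(c,np.c_[u.ravel(),v.ravel()],dep.ravel()).reshape(dep.shape+(3,))
def proj(c,P):
    K,k1,Rm,t=c
    return cv2.projectPoints(np.atleast_2d(P).astype(float),cv2.Rodrigues(Rm)[0],t,K,np.array([k1,0,0,0.]))[0][:,0]
def snap(n,tag):
    c=cam(n); im,d=snapshot(n); np.savez(f'pics/{tag}.npz',im=im,d=d,K=c[0],k1=c[1],R=c[2],t=c[3])
    cv2.imwrite(f'pics/{tag}.png',im[:,:,::-1]); return im,d,c
def load(tag):
    z=np.load(f'pics/{tag}.npz'); return z['im'],z['d'],(z['K'],float(z['k1']),z['R'],z['t'])
def tool(target,Rt=None):
    s=get_state(); Rc=R.from_quat(s['eef_rot'])
    out=Rc.inv().apply(np.array(target)-s['tool_pos'])
    rv=(Rc.inv()*Rt).as_rotvec() if Rt is not None else None
    return out.round(4),None if rv is None else rv.round(4)
E
python3 - <<'E'
from h import *
for n in('scene','top'):
    im,d,c=snap(n,n+'0'); print(n,-c[2].T@c[3],c[0][0,0],c[1],(d==0).mean())
s=get_state(); print({k:np.round(v,3) for k,v in s.items()}); print(grip_point_offset, R.from_quat(s['eef_rot']).as_matrix().round(3))
E
```

```text
pics
scene [ 0.79932457 -0.53109413  1.00033257] 428.38961048157796 -0.11971663198082338 0.003954081632653061
top [ 0.28168549 -0.0330182   1.53022559] 505.8401524940651 -0.16329132799106422 0.0042729591836734694
{'clock': np.float64(0.1), 'q': array([-1.206,  0.69 , -0.195,  1.566,  0.157,  0.902, -0.215]), 'qd': array([-0.001, -0.002, -0.002, -0.002,  0.001,  0.001,  0.001]), 'joint_torque': array([-3.0000e-03, -5.2850e+01, -1.2720e+00, -1.5384e+01, -5.3000e-02,
        2.0000e-03,  0.0000e+00]), 'tool_pos': array([0.203, 0.591, 0.238]), 'eef_rot': array([ 0.165,  0.986, -0.001, -0.   ]), 'contact_force': array([ 0.742, -0.405,  0.126]), 'moment': array([ 0.018, -0.043,  0.   ]), 'finger_force': np.float64(0.0), 'opening': np.float64(0.995)}
0.0187 [[-0.946  0.325 -0.   ]
 [ 0.325  0.946 -0.002]
 [-0.    -0.002 -1.   ]]
```

View pics/scene0.png

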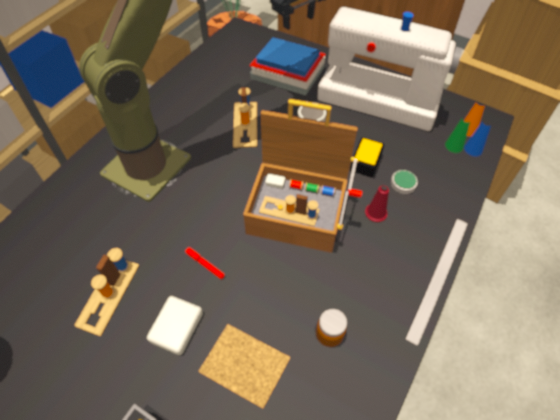

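View pics/top0.png

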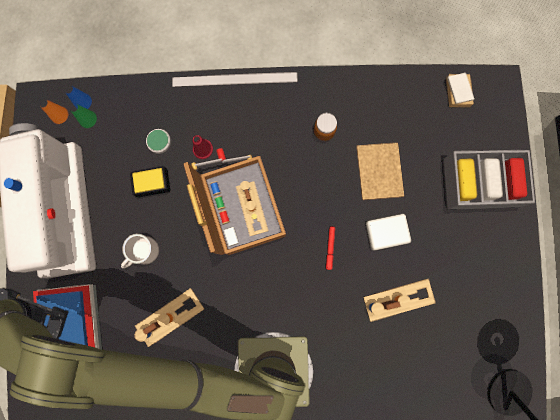

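The rack could be any of three. One is in the box at top (252,205) / scene (290,207). The loose look-alikes are at top (168,318) and top (400,299), seen in scene at (245,120) and (107,285). Only the one in the box sits on the stud, and it is the smallest, so I choose it. The thumb pad is the red tip at top (221,154), not the marker (331,248) or the red reel in the tray (224,216). I'll check this in one close crop and measure.

```bash
python3 - <<'E'
from h import *
im,d,c=load('top0'); P=cloud(c,d)
a=cv2.resize(im[140:265,175:295],None,fx=5,fy=4.8,interpolation=cv2.INTER_CUBIC)
cv2.imwrite('pics/crop1.png',a[:,:,::-1])
z=P[...,2]
hsv=cv2.cvtColor(im,cv2.COLOR_RGB2HSV)
# heights
v,u=np.mgrid[:420,:560]; box=(u>180)&(u<290)&(v>145)&(v<260)
m=(box&(z>.088)&(z<.103)).astype(np.uint8)
print('rim n',m.sum()); r=cv2.minAreaRect(P[m>0][:,:2].astype(np.float32)); print('rim rect',r, cv2.boxPoints(r).round(3).tolist())
# mat
mm=((u>345)&(u<415)&(v>135)&(v<205)&(hsv[...,1]>80)&(hsv[...,2]>100)).astype(np.uint8)
mm=cv2.morphologyEx(mm,cv2.MORPH_OPEN,np.ones((3,3)))
q=on_z(c,np.c_[u[mm>0],v[mm>0]],.006); r=cv2.minAreaRect(q[:,:2].astype(np.float32)); print('mat',r)
# red pad
rd=((u>212)&(u<232)&(v>142)&(v<165)&((hsv[...,0]<8)|(hsv[...,0]>172))&(hsv[...,1]>150)&(hsv[...,2]>100))
print('pad',rd.sum(),u[rd].mean(),v[rd].mean(),np.median(P[rd],0),on_z(c,[[u[rd].mean(),v[rd].mean()]],.149))
# lid top
lb=box&(z>.2); print('lid', lb.sum(), z[lb].max())
for lo,hi in((.3,.34),(.25,.29),(.2,.24)):
    k=box&(z>lo)&(z<hi); print(lo,k.sum(),P[k].mean(0) if k.any() else '')
E
```

```text
rim n 865
rim rect ((0.5334080457687378, 0.08701828122138977), (0.32970818877220154, 0.1835043579339981), 15.090073585510254) [[0.3499999940395355, 0.13300000131130219], [0.39800000190734863, -0.04399999976158142], [0.7160000205039978, 0.04100000113248825], [0.6690000295639038, 0.21899999678134918]]
mat ((0.5974178910255432, -0.3441418409347534), (0.17340309917926788, 0.13180042803287506), 2.81272292137146)
pad 75 220.50666666666666 153.48 [0.63061576 0.13082606 0.14866522] [[0.63018704 0.13026117 0.149     ]]
lid 1010 1.5302255916593563
0.3 220 [0.46145497 0.17253279 0.32579623]
0.25 479 [0.4598761  0.16863575 0.27293832]
0.2 201 [0.45968243 0.16297027 0.21998949]
```

View pics/crop1.png

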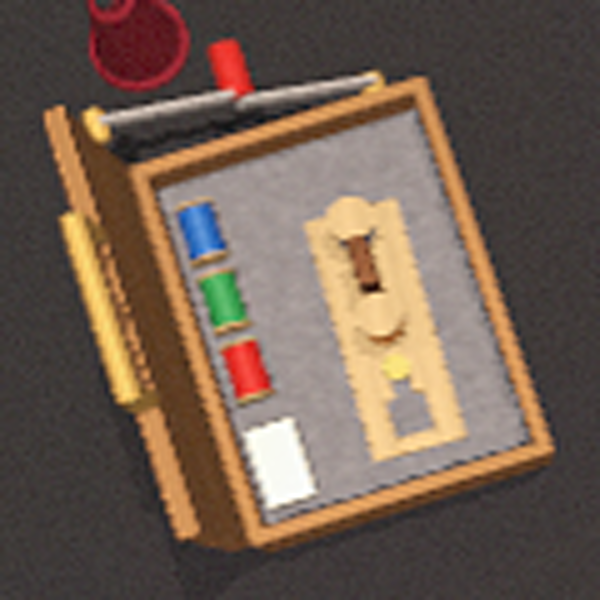

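The crop shows the rack in the tray: stud at (397,367), wide slot end below it at (410,410), fin at (365,262) between two spools. It also shows the red pad at (232,68), the lid bar at (103,305), and the reels along the hinge side.

```bash
python3 - <<'E'
from h import *
im,d,c=load('top0'); P=cloud(c,d); z=P[...,2]
hsv=cv2.cvtColor(im,cv2.COLOR_RGB2HSV); v,u=np.mgrid[:420,:560]
f=lambda x,y:(175+(x+.5)/5-.5,140+(y+.5)/4.8-.5)
cor=on_z(c,[f(420,78),f(552,455),f(262,545),f(135,165)],.095); print('rim corners',cor.round(4).tolist(),'sides',np.linalg.norm(cor-np.roll(cor,1,0),axis=1).round(4))
stud=on_z(c,[f(397,367)],.062)[0]; print('stud',stud)
# stud by colour, fin by dark brown
b=(u>240)&(u<265)&(v>175)&(v<242)
fin=b&(hsv[...,2]<150)&(hsv[...,1]>110)&(v<202); print('fin',fin.sum(),u[fin].mean(),v[fin].mean(),on_z(c,[[u[fin].mean(),v[fin].mean()]],.13),np.percentile(z[fin],[5,50,95]))
for lo,hi,n in((.1,.113,'spools'),(.12,.14,'fintop'),(.052,.0575,'plate')):
    k=b&(z>lo)&(z<hi); q=P[k][:,:2]; print(n,k.sum(),q.mean(0),cv2.minAreaRect(q.astype(np.float32)))
wood=b&(hsv[...,1]>90)&(hsv[...,2]>150)&(z<.062)&(z>.048)
r=cv2.minAreaRect(P[wood][:,:2].astype(np.float32)); print('wood',wood.sum(),r)
# lid: plane fit
k=(u>180)&(u<240)&(v>155)&(v<260)&(z>.12)&(z<.31)
k2=k&(hsv[...,1]>60); 
q=P[k2]; m=q.mean(0); n=np.linalg.svd(q-m)[2][2]; print('lid plane',m,n)
# scene view: bar yellow
im2,d2,c2=load('scene0'); P2=cloud(c2,d2); h2=cv2.cvtColor(im2,cv2.COLOR_RGB2HSV)
for I,PP,H in((im,P,hsv),(im2,P2,h2)):
    k=(PP[...,2]>.30)&(PP[...,2]<.335)&(PP[...,0]>.3)&(PP[...,0]<.65)&(PP[...,1]>.05)&(PP[...,1]<.3)&(H[...,0]>20)&(H[...,0]<32)&(H[...,1]>120)
    q=PP[k]; print('bar',k.sum(),q.mean(0),q.max(0),cv2.minAreaRect(q[:,:2].astype(np.float32)))
k=(P2[...,0]>.55)&(P2[...,0]<.75)&(P2[...,1]>.05)&(P2[...,1]<.2)&(P2[...,2]>.12)&(P2[...,2]<.16)&((h2[...,0]<6)|(h2[...,0]>174))&(h2[...,1]>180)
print('pad scene',k.sum(),P2[k].mean(0),P2[k].max(0))
E
```

```text
rim corners [[0.6328, 0.0253, 0.095], [0.4016, -0.0445, 0.095], [0.3527, 0.1218, 0.095], [0.5845, 0.1927, 0.095]] sides [0.1742 0.2415 0.1733 0.2423]
stud [0.46071093 0.04428962 0.062     ]
fin 26 248.0 194.57692307692307 [[0.51367992 0.05623499 0.13      ]] [0.10165005 0.12792461 0.13545856]
spools 133 [0.5117762  0.05811153] ((0.47811102867126465, 0.05243583396077156), (0.06480516493320465, 0.1826792061328888), 83.8824234008789)
fintop 47 [0.51546294 0.06044636] ((0.5157245397567749, 0.06048138439655304), (0.031014449894428253, 0.011537306010723114), 16.686786651611328)
plate 684 [0.48186042 0.04579942] ((0.48521843552589417, 0.04848126322031021), (0.06858731061220169, 0.19398139417171478), 88.91575622558594)
wood 561 ((0.48569250106811523, 0.051507771015167236), (0.15478570759296417, 0.054487865418195724), 14.728985786437988)
lid plane [0.46721985 0.16497544 0.22433831] [ 0.24375232 -0.96267262  0.11766997]
bar 60 [0.45836091 0.1726287  0.3281387 ] [0.50855151 0.18719533 0.3346832 ] ((0.4616525173187256, 0.17408645153045654), (0.09709613770246506, 0.004455452784895897), 16.868619918823242)
bar 152 [0.46427332 0.17018872 0.32333706] [0.51139289 0.18958828 0.32801315] ((0.4640844166278839, 0.1710231900215149), (0.098299041390419, 0.011887077242136002), 16.523027420043945)
pad scene 80 [0.63086614 0.12435094 0.14464457] [0.64604962 0.13605826 0.15040877]
```

Units first: shifts go in shares of 0.8 m and turns go in shares of pi/2 rad. So -0.21 m / 0.8 = -0.2625, -0.15 m / 0.8 = -0.1875, -0.6 rad / 1.5708 = -0.382.

Request:
{"name": "move_tool", "arguments": {"plan": [[1, 0, 0, -0.0625, 0, 0, 0], [1, 0, 0, -0.125, 0, 0, 0], [1, 0, 0, -0.1875, 0, 0, 0], [1, 0, 0, -0.225, 0, 0, 0], [1, -0.0438, -0.0375, -0.225, 0, 0, -0.0637], [1, -0.0875, -0.075, -0.225, 0, 0, -0.1273], [1, -0.1313, -0.1125, -0.225, 0, 0, -0.191], [1, -0.175, -0.15, -0.225, 0, 0, -0.2546], [1, -0.2188, -0.1875, -0.225, 0, 0, -0.3183], [1, -0.2625, -0.225, -0.225, 0, 0, -0.382]], "force": 20}}

```text
clock: 1.1
tool_pos: [0.3437, 0.3507, 0.4184]
eef_rot: [-0.136, 0.991, -0.0, -0.0]
contact_force: [0.6, 0.2, 0.5]
opening: 1.001
finger_force: 0.0
```

```bash
python3 - <<'E'
from h import *
s=get_state(); print(s['q'].round(2),s['tool_pos'])
yaw=np.radians(16.2); Rt=R.from_matrix(np.array([[-np.cos(yaw),-np.sin(yaw),0],[-np.sin(yaw),np.cos(yaw),0],[0,0,-1]]).T.T)
print(Rt.as_matrix().round(2)); print(tool([.5157,.0605,.36],Rt))
E
```

```text
[-0.65  0.33 -0.34  1.66  0.12  1.17  0.82] [0.34366802 0.35067621 0.41843313]
[[-0.96 -0.28  0.  ]
 [-0.28  0.96  0.  ]
 [-0.    0.   -1.  ]]
(array([-0.0873, -0.3258,  0.0586]), array([-0.0005, -0.0004, -0.0093]))
```

To row units: -0.3258 m / 0.8 = -0.4073, -0.315 m / 0.8 = -0.3938, -0.009 rad / 1.5708 = -0.0057.

Request:
{"name": "move_tool", "arguments": {"plan": [[1, -0.015, -0.0563, 0, 0, 0, 0], [1, -0.03, -0.1125, 0, 0, 0, 0], [1, -0.045, -0.1688, 0, 0, 0, 0], [1, -0.06, -0.225, 0, 0, 0, 0], [1, -0.075, -0.2813, 0, 0, 0, 0], [1, -0.09, -0.3375, 0, 0, 0, 0], [1, -0.1063, -0.3938, 0.025, 0, 0, 0], [1, -0.1091, -0.4073, 0.0625, 0, 0, -0.0057], [1, -0.1091, -0.4073, 0.0733, 0, 0, -0.0057], [1, -0.1091, -0.4073, 0.0733, 0, 0, -0.0057]]}}

```text
clock: 2.1
tool_pos: [0.5126, 0.0626, 0.3589]
eef_rot: [-0.139, 0.99, 0.0, -0.002]
contact_force: [-0.6, -0.4, 0.1]
opening: 0.997
finger_force: 0.0
```

```bash
python3 - <<'E'
from h import *
im,d,c=snap('wrist','w1'); print((d==0).mean(),-c[2].T@c[3])
print(proj(c,[[.5157,.0605,.13],[.4607,.0443,.062]]))
E
```

```text
0.03947278911564626 [0.45045593 0.04304161 0.50532389]
[[283.91844297 180.69449975]
 [283.72511035 128.45025077]]
```

View pics/w1.png

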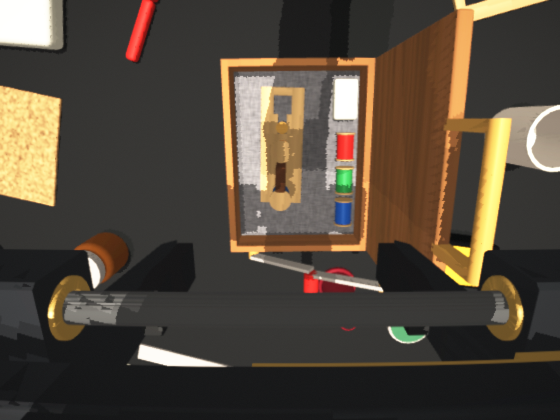

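The wrist view shows the fin at (281,177) and the stud at (282,128), both within a few pixels of the projections, and the lid is clear on the right. I'll refine the fin position from depth.

```bash
python3 - <<'E'
from h import *
im,d,c=load('w1'); P=cloud(c,d); z=P[...,2]; v,u=np.mgrid[:420,:560]
b=(u>255)&(u<310)&(v>80)&(v<215)
for lo,hi,n in((.121,.14,'fin'),(.097,.113,'spools'),(.0515,.058,'plate')):
    k=b&(z>lo)&(z<hi); q=P[k]; print(n,k.sum(),q.mean(0),cv2.minAreaRect(q[:,:2].astype(np.float32)))
hsv=cv2.cvtColor(im,cv2.COLOR_RGB2HSV)
k=b&(z>.05)&(z<.06)&(hsv[...,1]>70)&(hsv[...,2]>60); print('wood',k.sum(),cv2.minAreaRect(P[k][:,:2].astype(np.float32)))
f=b&(z>.121)&(z<.14); print(u[f].min(),u[f].max(),v[f].min(),v[f].max())
print(tool([.5157,.0605,.20]))
E
```

```text
fin 271 [0.51516764 0.05607936 0.12979102] ((0.5157618522644043, 0.05576722323894501), (0.02996310591697693, 0.011684909462928772), 15.869937896728516)
spools 752 [0.51320697 0.05547156 0.1057165 ] ((0.5156393647193909, 0.056234829127788544), (0.08702608197927475, 0.026509961113333702), 14.962843894958496)
plate 4224 [0.48022721 0.04748911 0.05449805] ((0.4897407591342926, 0.050815045833587646), (0.18015460669994354, 0.07585432380437851), 15.891010284423828)
wood 3140 ((0.4906831979751587, 0.049055323004722595), (0.16804955899715424, 0.057866863906383514), 14.510486602783203)
275 285 166 192
(array([-0.0016, -0.0038,  0.1602]), None)
```

To row units: 0.13 m / 0.8 = 0.1625, 0.12 m / 0.8 = 0.15.

Request:
{"name": "move_tool", "arguments": {"plan": [[1, -0.0013, -0.0025, 0.05, 0, 0, 0], [1, -0.0013, -0.0025, 0.1, 0, 0, 0], [1, -0.0013, -0.0025, 0.15, 0, 0, 0], [1, -0.0013, -0.0025, 0.1625, 0, 0, 0], [1, -0.0013, -0.0025, 0.1625, 0, 0, 0], [1, -0.0013, -0.0025, 0.1625, 0, 0, 0]]}}

```text
clock: 2.75
tool_pos: [0.5169, 0.0613, 0.2322]
eef_rot: [-0.139, 0.99, 0.0, 0.002]
contact_force: [-0.4, 0.7, 0.5]
opening: 0.999
finger_force: 0.0
```

```bash
python3 - <<'E'
from h import *
im,d,c=snap('wrist','w2'); P=cloud(c,d); z=P[...,2]; v,u=np.mgrid[:420,:560]
for lo,hi,n in((.121,.14,'fin'),(.100,.113,'spools')):
    k=(z>lo)&(z<hi)&(abs(P[...,0]-.515)<.05)&(abs(P[...,1]-.058)<.03); q=P[k]; print(n,k.sum(),q.mean(0),cv2.minAreaRect(q[:,:2].astype(np.float32)),u[k].mean(),v[k].mean())
s=get_state(); print(s['tool_pos'],R.from_quat(s['eef_rot']).as_matrix().round(3),s['q'].round(2)); print(tool([.5157,.058,.096]))
E
```

```text
fin 595 [0.51453704 0.05575338 0.12968894] ((0.5156735181808472, 0.056241944432258606), (0.03041224181652069, 0.01174639631062746), 15.599169731140137) 281.25882352941176 200.6386554621849
spools 1529 [0.51190781 0.05513594 0.10569882] ((0.5157821774482727, 0.05600988119840622), (0.08720637112855911, 0.026402221992611885), 14.903279304504395) 281.77436232831917 189.71223021582733
[0.51706215 0.06113376 0.2323462 ] [[-0.961 -0.275  0.004]
 [-0.275  0.961  0.001]
 [-0.005 -0.    -1.   ]] [-0.09  0.56 -0.19  1.89  0.15  0.7   1.48]
(array([ 0.0028, -0.0026,  0.1363]), None)
```

```bash
python3 - <<'E'
from h import *
im,d,c=load('w2'); s=get_state(); Rc=R.from_quat(s['eef_rot'])
for zz in(-.06,-.03,0,.05,.1): print(zz,proj(c,s['tool_pos']+Rc.apply([[0,0,zz],[0,-.06,zz],[0,.06,zz]])).round(1).tolist())
g=cv2.cvtColor(im,cv2.COLOR_RGB2HSV)
k=(g[...,0]>15)&(g[...,0]<32)&(g[...,1]>130)&(g[...,2]>90)
v,u=np.mgrid[:420,:560]
for a in((u<110),(u>460)):
    q=k&a&(v>270)&(v<345); print(q.sum(),u[q].min(),u[q].max(),v[q].mean(),d[q].mean())
E
```

```text
-0.06 [[289.5, 341.9], [96.7, 339.4], [481.9, 339.6]]
-0.03 [[288.6, 292.4], [137.3, 291.4], [439.6, 291.6]]
0 [[288.0, 260.8], [163.8, 260.3], [412.1, 260.5]]
0.05 [[287.4, 227.6], [191.9, 227.5], [382.8, 227.6]]
0.1 [[287.0, 207.0], [209.6, 207.0], [364.4, 207.1]]
1248 47 89 307.5576923076923 0.07352281
1251 481 523 307.43565147881696 0.07331471
```

To row units: 0.1363 m / 0.8 = 0.1704, -0.0031 m / 0.8 = -0.0039, -0.005 rad / 1.5708 = -0.0032.

Request:
{"name": "move_tool", "arguments": {"plan": [[0.6, 0.0035, -0.0039, 0.05, 0, 0, -0.0032], [0.6, 0.0035, -0.0039, 0.1, 0, 0, -0.0032], [0.6, 0.0035, -0.0039, 0.1375, 0, 0, -0.0032], [0.6, 0.0035, -0.0039, 0.1625, 0, 0, -0.0032], [0.6, 0.0035, -0.0039, 0.1704, 0, 0, -0.0032], [0.6, 0.0035, -0.0039, 0.1704, 0, 0, -0.0032], [0.6, 0.0035, -0.0039, 0.1704, 0, 0, -0.0032]]}}

```text
clock: 3.5
tool_pos: [0.515, 0.0567, 0.0953]
eef_rot: [-0.141, 0.99, 0.0, 0.002]
contact_force: [0.2, 0.5, -0.6]
opening: 0.601
finger_force: 0.0
```

Request:
{"name": "move_tool", "arguments": {"plan": [[0, 0, 0, 0, 0, 0, 0], [0, 0, 0, 0, 0, 0, 0], [0, 0, 0, 0, 0, 0, 0], [0, 0, 0, 0, 0, 0, 0], [0, 0, 0, 0, 0, 0, 0], [0, 0, 0, 0, 0, 0, 0]], "force": 25}}

```text
clock: 4.1
tool_pos: [0.5136, 0.0565, 0.0938]
eef_rot: [-0.141, 0.99, 0.0, -0.0]
contact_force: [-0.3, 0.2, 0.1]
opening: 0.135
finger_force: 24.9
```

To row units: -0.03 m / 0.8 = -0.0375, -0.025 m / 0.8 = -0.0313.

Request:
{"name": "move_tool", "arguments": {"plan": [[0, 0, 0, -0.0013, 0, 0, 0], [0, -0.0063, 0, -0.0013, 0, 0, 0], [0, -0.0125, 0, -0.0013, 0, 0, 0], [0, -0.0188, 0, -0.0013, 0, 0, 0], [0, -0.025, 0, -0.0013, 0, 0, 0], [0, -0.0313, 0, -0.0013, 0, 0, 0], [0, -0.0375, 0, -0.0013, 0, 0, 0], [0, -0.0375, 0, -0.0013, 0, 0, 0], [0, -0.0375, 0, -0.0013, 0, 0, 0]]}}

```text
clock: 5.0
tool_pos: [0.5423, 0.0649, 0.0947]
eef_rot: [-0.141, 0.99, 0.0, -0.0]
contact_force: [1.0, -0.7, -2.1]
opening: 0.138
finger_force: 24.9
```

```bash
python3 - <<'E'
from h import *
im,d,c=snap('wrist','w3')
cv2.imwrite('pics/w3c.png',cv2.resize(im[0:330,150:420],None,fx=1.8,fy=1.8)[:,:,::-1])
s=get_state();print(s['tool_pos'],s['contact_force'],s['moment'])
E
```

```text
[0.54212766 0.06472517 0.09474964] [-0.63547672  0.075047   -1.73348296] [ 0.05174309 -0.09226768  0.05941166]
```

View pics/w3c.png

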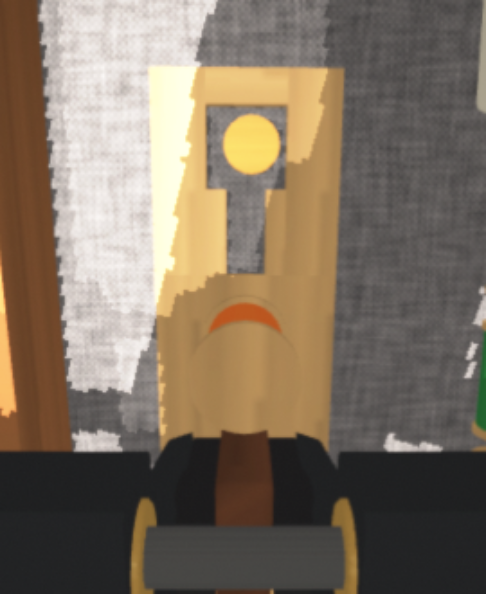

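The crop shows the stud head (251,144) well inside the wide end (206–286, 105–188), so the rack can be lifted.

To row units: -0.13 m / 0.8 = -0.1625, -0.1 m / 0.8 = -0.125.

Request:
{"name": "move_tool", "arguments": {"plan": [[0, 0, 0, -0.0125, 0, 0, 0], [0, 0, 0, -0.025, 0, 0, 0], [0, 0, 0, -0.05, 0, 0, 0], [0, 0, 0, -0.0875, 0, 0, 0], [0, 0, 0, -0.125, 0, 0, 0], [0, 0, 0, -0.1625, 0, 0, 0], [0, 0, 0, -0.1625, 0, 0, 0], [0, 0, 0, -0.1625, 0, 0, 0]]}}

```text
clock: 5.85
tool_pos: [0.5425, 0.0648, 0.2258]
eef_rot: [-0.141, 0.99, 0.0, 0.001]
contact_force: [-0.3, 0.4, -1.8]
opening: 0.132
finger_force: 24.9
```

```bash
python3 - <<'E'
from h import *
im,d,c=load('top0'); hsv=cv2.cvtColor(im,cv2.COLOR_RGB2HSV); v,u=np.mgrid[:420,:560]
mm=((u>345)&(u<415)&(v>135)&(v<205)&(hsv[...,1]>80)&(hsv[...,2]>100)).astype(np.uint8)
mm=cv2.morphologyEx(mm,cv2.MORPH_OPEN,np.ones((3,3)))
q=on_z(c,np.c_[u[mm>0],v[mm>0]],.006); r=cv2.minAreaRect(q[:,:2].astype(np.float32)); print('mat top',r,q.mean(0))
im,d,c=snap('scene','s2'); hsv=cv2.cvtColor(im,cv2.COLOR_RGB2HSV)
mm=((u>190)&(u<300)&(v>315)&(v<410)&(hsv[...,0]>10)&(hsv[...,0]<30)&(hsv[...,1]>80)&(hsv[...,2]>100)).astype(np.uint8)
mm=cv2.morphologyEx(mm,cv2.MORPH_OPEN,np.ones((3,3)))
q=on_z(c,np.c_[u[mm>0],v[mm>0]],.006); r=cv2.minAreaRect(q[:,:2].astype(np.float32)); print('mat scene',mm.sum(),r,q.mean(0))
# rack pose relative to tool: plan
M=np.array([.5974,-.3441]); 
for dy,z in((3.,.22),(3.,.105)):
    yaw=np.radians(dy); X=np.array([np.cos(yaw),np.sin(yaw)])
    Rt=R.from_matrix(np.array([[-X[0],-X[1],0],[-X[1],X[0],0],[0,0,-1]]))
    p=M+X*.032; print(p,tool([*p,z],Rt))
s=get_state(); print(s['tool_pos'],s['opening'],s['contact_force'])
E
```

```text
mat top ((0.5974178910255432, -0.3441418409347534), (0.17340309917926788, 0.13180042803287506), 2.81272292137146) [ 0.5968798 -0.344271   0.006    ]
mat scene 4444 ((0.5971614122390747, -0.3467578589916229), (0.17554722726345062, 0.1351865530014038), 2.9247419834136963) [ 0.59890245 -0.34835674  0.006     ]
[ 0.62935615 -0.34242525] (array([ 0.0296, -0.4153,  0.0047]), array([-1.000e-04, -7.000e-04,  2.308e-01]))
[ 0.62935615 -0.34242525] (array([ 0.0296, -0.4153,  0.1197]), array([-1.000e-04, -7.000e-04,  2.308e-01]))
[0.54180701 0.06458939 0.224699  ] 0.13286137352682134 [-0.23813646 -0.08982975 -1.46620026]
```

To row units: -0.4153 m / 0.8 = -0.5191, -0.22 m / 0.8 = -0.275, 0.22 rad / 1.5708 = 0.1401.

Request:
{"name": "move_tool", "arguments": {"plan": [[0, 0.0038, -0.05, 0, 0, 0, 0.0127], [0, 0.0075, -0.1063, 0, 0, 0, 0.0318], [0, 0.0125, -0.1625, 0, 0, 0, 0.0509], [0, 0.0163, -0.2188, 0, 0, 0, 0.07], [0, 0.02, -0.275, 0, 0, 0, 0.0891], [0, 0.025, -0.3313, 0, 0, 0, 0.1082], [0, 0.0288, -0.3875, 0, 0, 0, 0.1273], [0, 0.0325, -0.4438, 0, 0, 0, 0.1401], [0, 0.0363, -0.4938, 0, 0, 0, 0.1471], [0, 0.037, -0.5191, 0, 0, 0, 0.1471]]}}

```text
clock: 6.9
tool_pos: [0.628, -0.3473, 0.2222]
eef_rot: [-0.024, 1.0, -0.001, -0.002]
contact_force: [0.4, -0.1, -1.3]
opening: 0.133
finger_force: 24.9
```

Request:
{"name": "move_tool", "arguments": {"plan": [[0, 0, 0, 0.05, 0, 0, 0], [0, 0, 0, 0.1, 0, 0, 0], [0, 0, 0, 0.1375, 0, 0, 0], [0, 0, 0, 0.1625, 0, 0, 0], [0, 0, 0, 0.175, 0, 0, 0], [0, 0, 0, 0.1875, 0, 0, 0], [0, 0, 0, 0.1875, 0, 0, 0], [0, 0, 0, 0.1875, 0, 0, 0]]}}

```text
clock: 7.7
tool_pos: [0.6305, -0.3424, 0.0754]
eef_rot: [-0.026, 1.0, -0.0, 0.001]
contact_force: [0.7, -0.2, -0.6]
opening: 0.134
finger_force: 24.9
```

```bash
python3 - <<'E'
from h import *
im,d,c=load('w3'); print('plate end in hand (w3), minus tcp:', np.linalg.norm((on_z(c,[[286.7,37.8]],.056)[0]-[.542,.0647,.056])), 'stud',on_z(c,[[150+251/1.8,144/1.8]],.062))
im,d,c=snap('top','t3'); P=cloud(c,d); hsv=cv2.cvtColor(im,cv2.COLOR_RGB2HSV)
cv2.imwrite('pics/t3c.png',cv2.resize(im[120:220,330:430],None,fx=5,fy=5)[:,:,::-1])
im,d,c=snap('wrist','w4')
s=get_state(); print(s['tool_pos'],s['contact_force'],s['moment'],s['opening'],R.from_quat(s['eef_rot']).as_matrix().round(3))
X=np.array([np.cos(np.radians(3)),np.sin(np.radians(3))]); print(tool([*(np.array([.5974,-.345])+X*.032),.055]))
E
```

```text
plate end in hand (w3), minus tcp: 0.10644350404725414 stud [[0.46029253 0.04149535 0.062     ]]
[ 0.63089017 -0.34254541  0.07608722] [-0.47036897 -0.28540385 -0.25768433] [1.18587624e-02 4.72941838e-03 9.29283075e-05] 0.13621597706609465 [[-0.999 -0.052  0.002]
 [-0.052  0.999 -0.001]
 [-0.002 -0.001 -1.   ]]
(array([ 0.0016, -0.0007,  0.0211]), None)
```

View pics/w4.png

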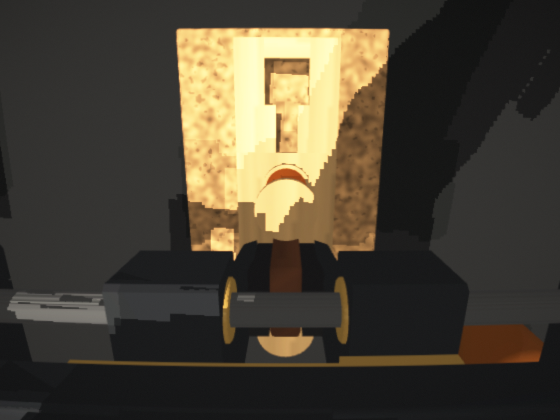

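The wrist view shows the rack upright above the mat, with the mat's near edge at row 30 (columns 177–388) and the plate's near edge at row 37 (columns 234–340). I'll compute the offset between them.

```bash
python3 - <<'E'
from h import *
im,d,c=load('w4'); s=get_state()
m=on_z(c,[[177,30],[388,30],[190,247],[376,249]],.006); 
zb=s['tool_pos'][2]-.0445+.005
p=on_z(c,[[234,37],[340,37],[239,185],[334,185]],zb)
print(zb,m.round(4).tolist()); print(p.round(4).tolist())
print('widths',np.linalg.norm(m[0]-m[1]),np.linalg.norm(p[0]-p[1]))
for n in [(m,.085),(p,.077)]:
    a=n[0]; mid=(a[0]+a[1])/2; X=np.array([np.cos(np.radians(3)),np.sin(np.radians(3)),0]); print('centre est',mid+X*n[1], np.degrees(np.arctan2(*(a[1]-a[0])[[0,1]])))
E
```

```text
0.036587215280291026 [[0.5164, -0.4157, 0.006], [0.5098, -0.2884, 0.006], [0.6563, -0.4101, 0.006], [0.6508, -0.279, 0.006]]
[[0.5255, -0.3763, 0.0366], [0.5227, -0.3214, 0.0366], [0.6037, -0.3721, 0.0366], [0.6008, -0.3177, 0.0366]]
widths 0.12743074359947493 0.05496986619306093
centre est [ 0.59798943 -0.34761883  0.006     ] -2.956863275311817
centre est [ 0.6009963  -0.34480083  0.03658722] -2.9990511701460862
```

To row units: 0.022 m / 0.8 = 0.0275, 0.003 m / 0.8 = 0.0038.

Request:
{"name": "move_tool", "arguments": {"plan": [[0, 0.0038, -0.0025, 0.01, 0, 0, 0], [0, 0.0038, -0.0025, 0.02, 0, 0, 0], [0, 0.0038, -0.0025, 0.025, 0, 0, 0], [0, 0.0038, -0.0025, 0.0275, 0, 0, 0], [0, 0.0038, -0.0025, 0.0275, 0, 0, 0]]}}

```text
clock: 8.3
tool_pos: [0.6269, -0.344, 0.0522]
eef_rot: [-0.026, 1.0, 0.0, -0.0]
contact_force: [0.8, -0.2, -0.6]
opening: 0.131
finger_force: 24.9
```

Request:
{"name": "move_tool", "arguments": {"plan": [[0, 0, 0, 0.0013, 0, 0, 0], [0, 0, 0, 0.0025, 0, 0, 0], [0, 0, 0, 0.0025, 0, 0, 0]]}}

```text
clock: 8.6
tool_pos: [0.6272, -0.3443, 0.0508]
eef_rot: [-0.026, 1.0, 0.0, 0.0]
contact_force: [-0.1, 0.6, -1.1]
opening: 0.136
finger_force: 24.9
```

Request:
{"name": "move_tool", "arguments": {"plan": [[0, 0, 0, 0.0013, 0, 0, 0], [0, 0, 0, 0.0013, 0, 0, 0], [0, 0, 0, 0.0013, 0, 0, 0]]}}

```text
clock: 8.9
tool_pos: [0.6273, -0.3443, 0.0498]
eef_rot: [-0.026, 1.0, -0.0, 0.0]
contact_force: [0.7, -0.8, -0.6]
opening: 0.134
finger_force: 24.9
```

Request:
{"name": "move_tool", "arguments": {"plan": [[0, 0, 0, 0.0013, 0, 0, 0], [0, 0, 0, 0.0013, 0, 0, 0], [0, 0, 0, 0.0013, 0, 0, 0]]}}

```text
clock: 9.2
tool_pos: [0.6273, -0.3443, 0.0498]
eef_rot: [-0.026, 1.0, -0.0, 0.0]
contact_force: [-1.4, 1.6, 5.6]
opening: 0.133
finger_force: 24.9
```

Request:
{"name": "move_tool", "arguments": {"plan": [[0, 0, 0, 0.0013, 0, 0, 0], [0, 0, 0, 0.0013, 0, 0, 0], [0, 0, 0, 0.0013, 0, 0, 0]]}}

```text
clock: 9.5
tool_pos: [0.6273, -0.3443, 0.0498]
eef_rot: [-0.026, 1.0, -0.0, 0.0]
contact_force: [-3.6, 1.8, 11.5]
opening: 0.137
finger_force: 24.9
```

```bash
python3 - <<'E'
from h import *
im,d,c=snap('scene','s5'); P=cloud(c,d)
k=(abs(P[...,0]-.6)<.15)&(abs(P[...,1]+.345)<.06)&(P[...,2]<.03)
g=cv2.cvtColor(im,cv2.COLOR_RGB2HSV)
cv2.imwrite('pics/s5c.png',cv2.resize(im[290:420,180:310],None,fx=4.5,fy=4.5)[:,:,::-1])
im,d,c=snap('top','t5')
E
```

```text
(no output)
```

View pics/s5c.png

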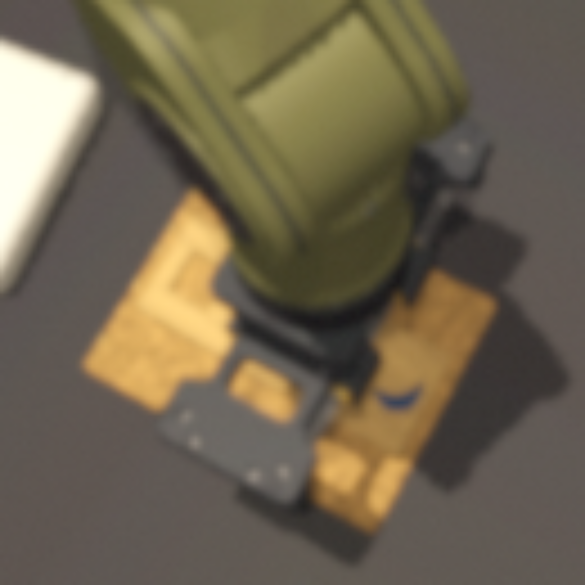

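It has touched down, at about 11 N; the scene crop shows the rack flat on the mat. I'll back off the push and release.

To row units: -0.2 m / 0.8 = -0.25, -0.17 m / 0.8 = -0.2125.

Request:
{"name": "move_tool", "arguments": {"plan": [[0, 0, 0, -0.0025, 0, 0, 0], [0, 0, 0, -0.0025, 0, 0, 0], [0.5, 0, 0, -0.0025, 0, 0, 0], [0.5, 0, 0, -0.0025, 0, 0, 0], [0.5, 0, 0, -0.0025, 0, 0, 0], [0.5, 0, 0, -0.0375, 0, 0, 0], [0.5, 0, 0, -0.0875, 0, 0, 0], [0.5, 0, 0, -0.15, 0, 0, 0], [0.5, 0, 0, -0.2125, 0, 0, 0], [0.5, 0, 0, -0.25, 0, 0, 0]]}}

```text
clock: 10.6
tool_pos: [0.6287, -0.345, 0.2525]
eef_rot: [-0.026, 1.0, -0.001, 0.003]
contact_force: [-0.7, -1.0, -0.4]
opening: 0.499
finger_force: 0.0
```

```bash
python3 - <<'E'
from h import *
im,d,c=snap('wrist','w6'); P=cloud(c,d); z=P[...,2]; g=cv2.cvtColor(im,cv2.COLOR_RGB2HSV)
for lo,hi,n in((.078,.095,'fin'),(.055,.068,'spools')):
    k=(z>lo)&(z<hi)&(abs(P[...,0]-.62)<.08)&(abs(P[...,1]+.345)<.05); q=P[k][:,:2].astype(np.float32); r=cv2.minAreaRect(q); print(n,k.sum(),r, 'median z',np.median(z[k]))
k=(z>-.004)&(z<.02)&(abs(P[...,0]-.6)<.12)&(abs(P[...,1]+.345)<.09)&(g[...,1]>80)&(g[...,2]>60)
k=cv2.morphologyEx(k.astype(np.uint8),cv2.MORPH_OPEN,np.ones((3,3)))>0
print('mat',k.sum(),cv2.minAreaRect(P[k][:,:2].astype(np.float32)))
s=get_state(); print(s['tool_pos'],s['q'].round(2))
E
```

```text
fin 377 ((0.6293854713439941, -0.34543493390083313), (0.02978271059691906, 0.011659025214612484), 2.860459327697754) median z 0.08599103429316379
spools 1040 ((0.6294987797737122, -0.34558093547821045), (0.08690889179706573, 0.02666318789124489), 2.4548823833465576) median z 0.06170842390671202
mat 12996 ((0.5970832109451294, -0.3481651246547699), (0.1737605780363083, 0.13347724080085754), 2.7832765579223633)
[ 0.63066069 -0.34599384  0.25707997] [ 0.51  0.81 -0.16  1.23  0.13  1.1   1.96]
```

View pics/w6.png

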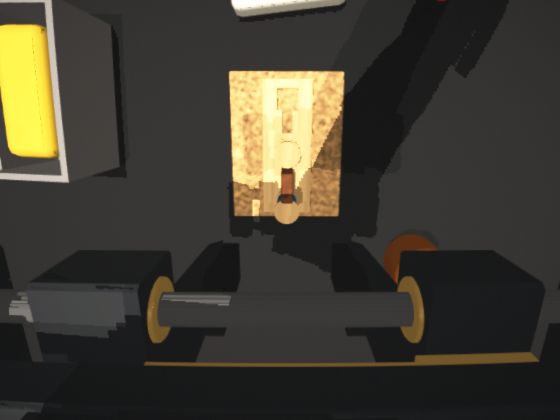

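The rack stands on the mat, fin at (287,180), centred to about 1 mm. Next is the thumb pad; I'll check the clearance to the thread cone and plan the press.

```bash
cat >> h.py <<'E'
B=np.array([.4925,.0745]); TH=np.radians(16.8)
bx=np.array([-np.sin(TH),np.cos(TH)]); by=-np.array([np.cos(TH),np.sin(TH)])
def box(x,y,z): return np.array([*(B+bx*x+by*y),z])
def rot(yaw): # tool down, tool y at yaw
    y=np.array([np.cos(yaw),np.sin(yaw),0]); z=np.array([0,0,-1.]); return R.from_matrix(np.c_[np.cross(y,z),y,z])
def tobox(P): d=np.asarray(P)[...,:2]-B; return np.stack([d@bx,d@by,np.asarray(P)[...,2]],-1)
E
python3 - <<'E'
from h import *
for n in('top0','scene0'):
    im,d,c=load(n); P=cloud(c,d); b=tobox(P); g=cv2.cvtColor(im,cv2.COLOR_RGB2HSV)
    red=((g[...,0]<8)|(g[...,0]>170))&(g[...,1]>120)&(abs(b[...,0]-30)<100)
    k=red&(b[...,1]<-.13)&(b[...,1]>-.3)&(abs(b[...,0]-.03)<.1)&(b[...,2]>.01)&(b[...,2]<.17)
    dark=k&(g[...,2]<150); br=k&(g[...,2]>=150)&(b[...,2]>.12)
    print(n,'cone z>.1',b[dark&(b[...,2]>.1)].mean(0),'z<.05',np.percentile(b[dark&(b[...,2]<.05)],[2,98],axis=0).round(3).tolist())
    print('pad',br.sum(),np.percentile(b[br],[3,50,97],axis=0).round(4).tolist())
for t in(box(.014,-.152,.25),): print(t,tool(t,rot(TH)))
E
```

```text
top0 cone z>.1 [ 0.06174689 -0.20921161  0.11294351] z<.05 [[0.039, -0.235, 0.011], [0.095, -0.195, 0.049]]
pad 66 [[0.0056, -0.1622, 0.143], [0.0126, -0.1473, 0.1494], [0.0211, -0.1321, 0.1546]]
scene0 cone z>.1 [ 0.05269514 -0.21084557  0.11176797] z<.05 [[0.039, -0.243, 0.01], [0.065, -0.194, 0.048]]
pad 80 [[0.0024, -0.1613, 0.1378], [0.0076, -0.1465, 0.1459], [0.0158, -0.1322, 0.1497]]
[0.63396612 0.13183531 0.25      ] (array([-0.0279,  0.4771,  0.0045]), array([0.0026, 0.0142, 1.3292]))
```

Units first: shifts go in shares of 0.8 m and turns go in shares of pi/2 rad. So 0.3 m / 0.8 = 0.375, 0.15 m / 0.8 = 0.1875, 1.33 rad / 1.5708 = 0.8467.

Request:
{"name": "move_tool", "arguments": {"plan": [[0, 0, 0.0375, 0, 0, 0, 0.0891], [0, 0, 0.075, 0, 0, 0, 0.1783], [0, 0, 0.1125, 0, 0, 0, 0.2674], [0, 0, 0.15, 0, 0, 0, 0.3565], [0, 0, 0.1875, 0, 0, 0, 0.4456], [0, 0, 0.225, 0, 0, 0, 0.5348], [0, 0, 0.2625, 0, 0, 0, 0.6239], [0, 0, 0.3, 0, 0, 0, 0.713], [0, 0, 0.3375, 0, 0, 0, 0.8021], [0, 0, 0.375, 0, 0, 0, 0.8467]], "force": 20}}

```text
clock: 11.65
tool_pos: [0.6113, -0.0433, 0.2475]
eef_rot: [0.598, 0.802, -0.0, -0.0]
contact_force: [0.4, 0.2, 0.0]
opening: 0.005
finger_force: 0.0
```

```bash
python3 - <<'E'
from h import *
s=get_state(); print(s['q'].round(2)); print(tool(box(.013,-.150,.25),rot(TH)))
E
```

```text
[-0.14  0.67  0.24  1.61 -0.19  0.89  0.46]
(array([ 0.1604,  0.0696, -0.0025]), array([-0.0002, -0.    , -0.0044]))
```

To row units: 0.1604 m / 0.8 = 0.2005, 0.0825 m / 0.8 = 0.1031, -0.004 rad / 1.5708 = -0.0025.

Request:
{"name": "move_tool", "arguments": {"plan": [[0, 0.0438, 0.0188, 0, 0, 0, 0], [0, 0.0875, 0.0375, 0, 0, 0, 0], [0, 0.1313, 0.0563, 0, 0, 0, 0], [0, 0.175, 0.075, 0, 0, 0, 0], [0, 0.2005, 0.087, 0, 0, 0, -0.0025], [0, 0.2005, 0.087, 0.0375, 0, 0, -0.0025], [0, 0.2005, 0.087, 0.075, 0, 0, -0.0025], [0, 0.2005, 0.087, 0.1, 0, 0, -0.0025], [0, 0.2005, 0.087, 0.1031, 0, 0, -0.0025], [0, 0.2005, 0.087, 0.1031, 0, 0, -0.0025]]}}

```text
clock: 12.65
tool_pos: [0.6317, 0.1289, 0.165]
eef_rot: [0.595, 0.804, -0.0, -0.0]
contact_force: [-0.5, 0.6, 0.2]
opening: 0.006
finger_force: 0.0
```

```bash
python3 - <<'E'
from h import *
im,d,c=snap('scene','s7'); cv2.imwrite('pics/s7c.png',cv2.resize(im[120:270,230:430],None,fx=4,fy=4)[:,:,::-1])
s=get_state(); print(s['q'].round(2),tobox(s['tool_pos']),s['contact_force'],tool(box(.013,-.150,.150),rot(TH)))
E
```

```text
[-0.39  0.81  0.23  1.58 -0.24  0.77  0.23] [ 0.0116416  -0.14966968  0.16601716] [ 0.06640081  0.39447368 -0.27596141] (array([0.0014, 0.0003, 0.016 ]), array([0.0012, 0.0001, 0.0037]))
```

View pics/s7c.png

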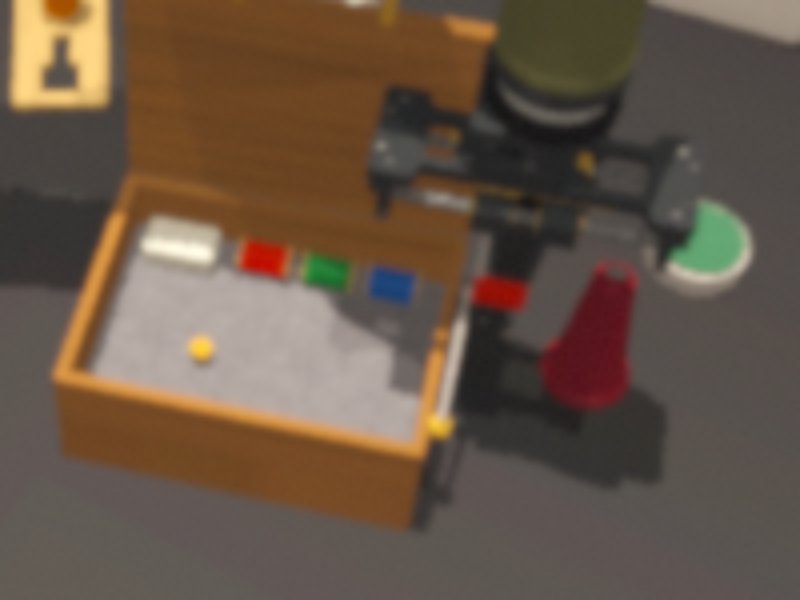

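Crop: the closed fingertips sit right above the red pad (500,292), and the cone is clear at (590,350). The stud is bare at (200,348). I press down along the arc.

To row units: 0.036 m / 0.8 = 0.045, 0.016 m / 0.8 = 0.02.

Request:
{"name": "move_tool", "arguments": {"plan": [[0, 0.0013, 0, 0.0125, 0, 0, 0], [0, 0.0013, 0, 0.02, 0, 0, 0], [0, 0.0025, 0, 0.0238, 0, 0, 0], [0, 0.005, 0, 0.0275, 0, 0, 0], [0, 0.0075, 0, 0.0313, 0, 0, 0], [0, 0.0094, 0, 0.0363, 0, 0, 0], [0, 0.0113, 0, 0.0413, 0, 0, 0], [0, 0.0125, 0, 0.045, 0, 0, 0], [0, 0.0125, 0, 0.045, 0, 0, 0]]}}

```text
clock: 13.6
tool_pos: [0.6288, 0.1385, 0.1289]
eef_rot: [0.595, 0.804, -0.0, -0.0]
contact_force: [-0.0, -0.1, -0.5]
opening: 0.006
finger_force: 0.2
```

```bash
python3 -c "
from h import *
s=get_state();print(tobox(s['tool_pos']),s['moment'])"
```

```text
[ 0.02189532 -0.14901352  0.12893955] [-0.08518865 -0.01023852  0.00435588]
```

To row units: 0.013 m / 0.8 = 0.0163, 0.012 m / 0.8 = 0.015.

Request:
{"name": "move_tool", "arguments": {"plan": [[0, 0.0013, 0, 0.005, 0, 0, 0], [0, 0.0019, 0, 0.01, 0, 0, 0], [0, 0.0025, 0, 0.015, 0, 0, 0], [0, 0.0025, 0, 0.0163, 0, 0, 0], [0, 0.0025, 0, 0.0163, 0, 0, 0]]}}

```text
clock: 14.1
tool_pos: [0.6283, 0.1403, 0.1161]
eef_rot: [0.595, 0.804, 0.0, -0.0]
contact_force: [-0.2, -0.5, 1.8]
opening: 0.007
finger_force: 0.9Traceback (most recent call last):
```

```bash
python3 - <<'E'
from h import *
im,d,c=snap('scene','s8'); P=cloud(c,d); b=tobox(P); g=cv2.cvtColor(im,cv2.COLOR_RGB2HSV)
k=((g[...,0]<6)|(g[...,0]>174))&(g[...,1]>180)&(g[...,2]>140)&(abs(b[...,0]-.02)<.03)&(abs(b[...,1]+.15)<.03)&(b[...,2]>.03)
print('pad',k.sum(),np.percentile(b[k],[3,50,97],axis=0).round(4).tolist())
k=(b[...,2]>.28)&(b[...,2]<.34)&(b[...,0]>0)&(b[...,0]<.14)&(abs(b[...,1])<.055)&(g[...,0]>20)&(g[...,0]<32)&(g[...,1]>120)
q=b[k]; print('bar',k.sum(),q.mean(0),q.max(0))
im,d,c=snap('top','t8')
s=get_state();print(tobox(s['tool_pos']),s['contact_force'])
E
```

```text
  File "<stdin>", line 4, in <module>
    return _quantile_unchecked(
        a, q, axis, out, overwrite_input, method, keepdims, weights)
    return _ureduce(a,
                    func=_quantile_ureduce_func,
    ...<5 lines>...
                    overwrite_input=overwrite_input,
                    method=method)
    r = func(a, **kwargs)
    result = _quantile(arr,
                       quantiles=q,
    ...<2 lines>...
                       out=out,
                       weights=wgt)
    slices_having_nans = np.isnan(arr[-1, ...])
                                  ~~~^^^^^^^^^
IndexError: index -1 is out of bounds for axis 0 with size 0
```

To row units: -0.3 m / 0.8 = -0.375, -0.27 m / 0.8 = -0.3375.

Request:
{"name": "move_tool", "arguments": {"plan": [[0, 0, 0, -0.0188, 0, 0, 0], [0, -0.0125, 0, -0.05, 0, 0, 0], [0, -0.0375, 0, -0.1, 0, 0, 0], [0, -0.0625, 0, -0.15, 0, 0, 0], [0, -0.0625, 0, -0.2125, 0, 0, 0], [0, -0.0625, 0, -0.275, 0, 0, 0], [0, -0.0625, 0, -0.3375, 0, 0, 0], [0, -0.0625, 0, -0.375, 0, 0, 0], [0, -0.0625, 0, -0.375, 0, 0, 0]]}}

```text
clock: 15.05
tool_pos: [0.6446, 0.0935, 0.4227]
eef_rot: [0.594, 0.804, 0.004, 0.003]
contact_force: [-0.2, -0.6, -0.5]
opening: 0.006
finger_force: 0.0
```

```bash
python3 - <<'E'
from h import *
for n in('top','scene'):
    im,d,c=snap(n,n+'9'); P=cloud(c,d); b=tobox(P); g=cv2.cvtColor(im,cv2.COLOR_RGB2HSV)
    k=((g[...,0]<8)|(g[...,0]>172))&(g[...,1]>150)&(abs(b[...,0]-.02)<.04)&(b[...,1]<-.125)&(b[...,1]>-.17)&(b[...,2]>.03)
    print('pad',k.sum(),b[k].mean(0) if k.any() else '')
    k=(b[...,2]>.28)&(b[...,2]<.34)&(b[...,0]>0)&(b[...,0]<.14)&(abs(b[...,1])<.055)&(g[...,0]>20)&(g[...,0]<32)&(g[...,1]>120)
    q=b[k]; print('bar',k.sum(),q.mean(0) if k.any() else '',q.max(0) if k.any() else '')
s=get_state(); print(s['tool_pos'],s['q'].round(2),tool(box(.074,0,.40),rot(TH+np.pi/2)))
E
```

```text
pad 0 
bar 0  
pad 80 [ 0.01900267 -0.14734059  0.11152411]
bar 0  
[0.64248486 0.09343684 0.41700066] [-0.36  0.6   0.29  1.21 -0.17  1.35  0.22] (array([ 0.0999, -0.1486,  0.017 ]), array([ 1.6000e-03, -2.0000e-04, -1.5659e+00]))
```

```bash
python3 - <<'E'
import cv2
a=cv2.imread('pics/scene9.png')[90:240,220:420]; b=cv2.imread('pics/top9.png')[130:280,170:320]
cv2.imwrite('pics/c9.png',cv2.hconcat([cv2.resize(a,(450,338)),cv2.resize(b,(338,338))]))
E
```

```text
(no output)
```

View pics/c9.png

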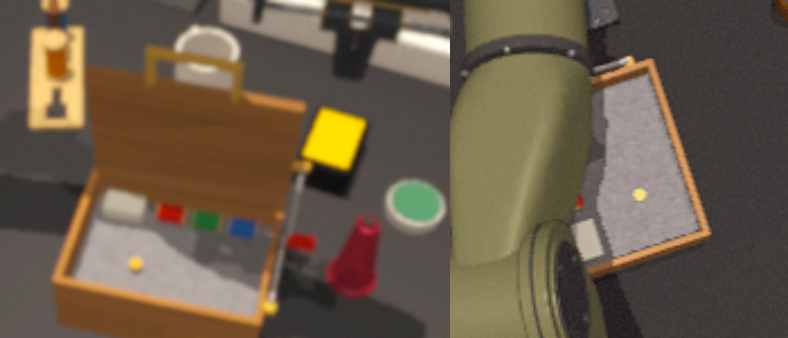

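The crop shows the pad pushed down (300,242), the stay folded, and the lid leaning a little inward with the bar at (195,60). Now I move over the bar, turning the gripper by 90°.

To row units: -0.1486 m / 0.8 = -0.1858, -0.03 m / 0.8 = -0.0375, -0.15 rad / 1.5708 = -0.0955.

Request:
{"name": "move_tool", "arguments": {"plan": [[0.3, 0.0125, -0.0188, 0, 0, 0, -0.0955], [0.6, 0.025, -0.0375, 0, 0, 0, -0.191], [0.6, 0.0375, -0.0563, 0, 0, 0, -0.2865], [0.6, 0.05, -0.075, 0, 0, 0, -0.382], [0.6, 0.0625, -0.0938, 0, 0, 0, -0.4775], [0.6, 0.075, -0.1125, 0, 0, 0, -0.573], [0.6, 0.0875, -0.1313, 0, 0, 0, -0.6685], [0.6, 0.1, -0.15, 0, 0, 0, -0.7639], [0.6, 0.1125, -0.1688, 0, 0, 0, -0.8594], [0.6, 0.125, -0.1858, 0, 0, 0, -0.9549]]}}

```text
clock: 16.15
tool_pos: [0.4693, 0.145, 0.4147]
eef_rot: [-0.117, 0.993, -0.0, -0.002]
contact_force: [0.1, -0.4, 0.9]
opening: 0.597
finger_force: 0.0
```

Request:
{"name": "move_tool", "arguments": {"plan": [[0.6, 0, 0, 0, 0, 0, -0.042], [0.6, 0, 0, 0, 0, 0, -0.042], [0.6, 0, 0, 0, 0, 0, -0.042]]}}

```text
clock: 16.45
tool_pos: [0.471, 0.1446, 0.4153]
eef_rot: [-0.145, 0.989, -0.0, -0.001]
contact_force: [0.5, -0.1, -0.8]
opening: 0.604
finger_force: 0.0
```

```bash
python3 - <<'E'
from h import *
from scipy.optimize import brentq
im,d,c=load('scene9'); P=cloud(c,d); b=tobox(P)
k=(b[...,2]>.14)&(b[...,2]<.26)&(abs(b[...,1])<.1)&(b[...,0]>.03)&(b[...,0]<.12); q=b[k]; a=np.polyfit(q[:,2],q[:,0],1); print('lid inner: dx/dz',a,'theta',np.pi/2+a[0],k.sum())
o,dr=rays(c,[[220+195*200/450,90+60*150/338]]); 
ob=tobox(o); db=tobox(dr[0]+np.array([*B,0]))
bar=lambda t:np.array([.09-.225*np.cos(t)+.006*np.sin(t),.095+.225*np.sin(t)+.006*np.cos(t)])
def f(t):
    X,Z=bar(t); s=(Z-ob[2])/db[2]; return ob[0]+s*db[0]-X
t=brentq(f,1.2,1.68); print('theta ray',t,bar(t))
im,d,c=snap('wrist','w10'); P=cloud(c,d); bb=tobox(P); g=cv2.cvtColor(im,cv2.COLOR_RGB2HSV)
k=(bb[...,2]>.305)&(bb[...,2]<.345)&(abs(bb[...,1])<.06)&(abs(bb[...,0]-.07)<.06); q=bb[k]
v,u=np.mgrid[:420,:560]
print('bar wrist',k.sum(), q.mean(0) if k.any() else '', np.percentile(q,[2,50,98],axis=0).round(4).tolist() if k.any() else '',u[k].mean(),v[k].mean())
s=get_state(); print(s['tool_pos'],tobox(s['tool_pos']),s['q'].round(2))
E
```

```text
lid inner: dx/dz [-0.12911765  0.10037375] theta 1.4416786787764562 2189
theta ray 1.4214747489549262 [0.06246059 0.31838886]
bar wrist 2146 [0.06378368 0.00335363 0.32322077] [[0.0577, -0.048, 0.312], [0.0638, 0.0048, 0.324], [0.0697, 0.0498, 0.3259]] 274.6896551724138 204.76933830382106
[0.47125484 0.14453499 0.41549938] [7.31863827e-02 9.60652121e-05 4.15499380e-01] [-0.31  0.32 -0.12  1.67  0.04  1.16  1.42]
```

View pics/w10.png

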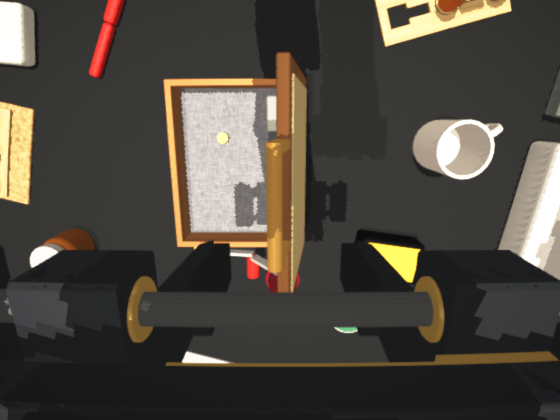

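The wrist view shows the bar (column 275, rows 140–270) leaning inward of the lid edge. It is at box x ≈ 65 mm and z ≈ 0.318, so the lid is at about 1.43 rad. I'll descend around it and grip.

To row units: 0.1165 m / 0.8 = 0.1456, -0.008 m / 0.8 = -0.01.

Request:
{"name": "move_tool", "arguments": {"plan": [[0.6, 0, -0.01, 0.025, 0, 0, 0], [0.6, 0, -0.01, 0.075, 0, 0, 0], [0.6, 0, -0.01, 0.1125, 0, 0, 0], [0.6, 0, -0.01, 0.1375, 0, 0, 0], [0.6, 0, -0.01, 0.1456, 0, 0, 0], [0.6, 0, -0.01, 0.1456, 0, 0, 0]]}}

```text
clock: 17.1
tool_pos: [0.4736, 0.1369, 0.2991]
eef_rot: [-0.145, 0.989, -0.0, -0.001]
contact_force: [0.1, 0.6, -0.8]
opening: 0.599
finger_force: 0.0
```

Request:
{"name": "move_tool", "arguments": {"plan": [[0, 0, 0, 0, 0, 0, 0], [0, 0, 0, 0, 0, 0, 0], [0, 0, 0, 0, 0, 0, 0], [0, 0, 0, 0, 0, 0, 0], [0, 0, 0, 0, 0, 0, 0], [0, 0, 0, 0, 0, 0, 0]], "force": 20}}

```text
clock: 17.7
tool_pos: [0.474, 0.1369, 0.3001]
eef_rot: [-0.146, 0.989, -0.0, 0.0]
contact_force: [0.6, 0.2, 1.8]
opening: 0.122
finger_force: 19.5
```

```bash
python3 -c "
from h import *
s=get_state();print(tobox(s['tool_pos']),s['q'].round(2),s['contact_force'])
bar=lambda t:np.array([.09-.225*np.cos(t)+.006*np.sin(t),.095+.225*np.sin(t)+.006*np.cos(t)])
# tool y=+box x, tool z=-world z; shifts from theta0
t0=1.43
for t in np.arange(1.39,-.01,-.04): 
  e=bar(t)-bar(t0); print(round(t,2),(e*[1,-1]).round(4))
"
```

```text
[ 0.06510843 -0.00036326  0.30011394] [-0.3   0.43 -0.11  1.87  0.06  0.84  1.42] [0.57007617 0.19611486 1.79414828]
1.39 [-0.0089  0.0012]
1.35 [-0.0178  0.0028]
1.31 [-0.0266  0.0047]
1.27 [-0.0353  0.0069]
1.23 [-0.0439  0.0096]
1.19 [-0.0524  0.0125]
1.15 [-0.0608  0.0158]
1.11 [-0.069   0.0194]
1.07 [-0.0771  0.0234]
1.03 [-0.0851  0.0276]
0.99 [-0.0928  0.0322]
0.95 [-0.1004  0.0371]
0.91 [-0.1077  0.0423]
0.87 [-0.1149  0.0478]
0.83 [-0.1218  0.0535]
0.79 [-0.1285  0.0596]
0.75 [-0.1349  0.0659]
0.71 [-0.1411  0.0724]
0.67 [-0.147   0.0792]
0.63 [-0.1526  0.0862]
0.59 [-0.158   0.0934]
0.55 [-0.163   0.1009]
0.51 [-0.1678  0.1085]
0.47 [-0.1723  0.1164]
0.43 [-0.1764  0.1244]
0.39 [-0.1802  0.1325]
0.35 [-0.1837  0.1408]
0.31 [-0.1868  0.1493]
0.27 [-0.1896  0.1578]
0.23 [-0.1921  0.1665]
0.19 [-0.1942  0.1752]
0.15 [-0.1959  0.1841]
0.11 [-0.1973  0.193 ]
0.07 [-0.1984  0.2019]
0.03 [-0.1991  0.2109]
```

Print table per call of .02. First: t 1.43→1.23.

To row units: -0.0353 m / 0.8 = -0.0441, -0.031 m / 0.8 = -0.0388.

```bash
cat >> h.py <<'E'
bar=lambda t:np.array([.09-.225*np.cos(t)+.006*np.sin(t),.095+.225*np.sin(t)+.006*np.cos(t)])
def table(t0,n=10,s=.02):
    return [((bar(t0-s*(i+1))-bar(t0))*[1,-1]).round(4).tolist() for i in range(n)]
E
```

Request:
{"name": "move_tool", "arguments": {"plan": [[0, 0, -0.0028, 0.0004, 0, 0, 0], [0, 0, -0.0056, 0.0008, 0, 0, 0], [0, 0, -0.0111, 0.0015, 0, 0, 0], [0, 0, -0.0166, 0.0025, 0, 0, 0], [0, 0, -0.0223, 0.0035, 0, 0, 0], [0, 0, -0.0278, 0.0046, 0, 0, 0], [0, 0, -0.0333, 0.0059, 0, 0, 0], [0, 0, -0.0388, 0.0073, 0, 0, 0], [0, 0, -0.0441, 0.0086, 0, 0, 0], [0, 0, -0.0441, 0.0086, 0, 0, 0]]}}

```text
clock: 18.7
tool_pos: [0.4844, 0.1021, 0.2925]
eef_rot: [-0.145, 0.989, -0.0, -0.0]
contact_force: [0.3, -1.1, -1.1]
opening: 0.12
finger_force: 19.8
```

```bash
python3 -c "
from h import *
s=get_state();print(tobox(s['tool_pos']),bar(1.27)-[0,.019],s['contact_force'],s['moment'])
for i in(1.27,1.07,.87,.67,.47,.27): print(i,table(i))"
```

```text
[ 2.87336013e-02 -1.84890343e-04  2.92484213e-01] [0.02906741 0.29267538] [ 0.25127039 -1.13312001 -1.14937218] [ 0.00403165 -0.08944055 -0.03000216]
1.27 [[-0.0043, 0.0013], [-0.0086, 0.0026], [-0.0129, 0.004], [-0.0171, 0.0056], [-0.0213, 0.0072], [-0.0255, 0.0089], [-0.0296, 0.0106], [-0.0337, 0.0125], [-0.0378, 0.0144], [-0.0418, 0.0164]]
1.07 [[-0.004, 0.0021], [-0.0079, 0.0043], [-0.0118, 0.0065], [-0.0157, 0.0089], [-0.0195, 0.0113], [-0.0232, 0.0137], [-0.0269, 0.0163], [-0.0306, 0.0189], [-0.0342, 0.0216], [-0.0377, 0.0244]]
0.87 [[-0.0035, 0.0028], [-0.0069, 0.0058], [-0.0103, 0.0087], [-0.0136, 0.0118], [-0.0169, 0.0149], [-0.02, 0.0181], [-0.0232, 0.0213], [-0.0262, 0.0246], [-0.0292, 0.028], [-0.0321, 0.0314]]
0.67 [[-0.0029, 0.0035], [-0.0056, 0.007], [-0.0083, 0.0106], [-0.011, 0.0143], [-0.0136, 0.018], [-0.016, 0.0217], [-0.0185, 0.0255], [-0.0208, 0.0293], [-0.0231, 0.0332], [-0.0253, 0.0372]]
0.47 [[-0.0021, 0.004], [-0.0041, 0.008], [-0.0061, 0.0121], [-0.0079, 0.0162], [-0.0097, 0.0203], [-0.0114, 0.0245], [-0.013, 0.0287], [-0.0146, 0.0329], [-0.016, 0.0372], [-0.0174, 0.0415]]
0.27 [[-0.0013, 0.0043], [-0.0025, 0.0087], [-0.0036, 0.013], [-0.0046, 0.0174], [-0.0055, 0.0218], [-0.0063, 0.0262], [-0.0071, 0.0307], [-0.0077, 0.0351], [-0.0083, 0.0396], [-0.0088, 0.0441]]
```

The forces are tiny and the bar is following. I'll continue.

To row units: -0.0418 m / 0.8 = -0.0523, -0.0378 m / 0.8 = -0.0473.

Request:
{"name": "move_tool", "arguments": {"plan": [[0, 0, -0.0054, 0.0016, 0, 0, 0], [0, 0, -0.0108, 0.0033, 0, 0, 0], [0, 0, -0.0161, 0.005, 0, 0, 0], [0, 0, -0.0214, 0.007, 0, 0, 0], [0, 0, -0.0266, 0.009, 0, 0, 0], [0, 0, -0.0319, 0.0111, 0, 0, 0], [0, 0, -0.037, 0.0133, 0, 0, 0], [0, 0, -0.0421, 0.0156, 0, 0, 0], [0, 0, -0.0473, 0.018, 0, 0, 0], [0, 0, -0.0523, 0.0205, 0, 0, 0]]}}

```text
clock: 19.7
tool_pos: [0.4958, 0.0635, 0.276]
eef_rot: [-0.146, 0.989, 0.0, -0.0]
contact_force: [-0.0, 5.8, -6.6]
opening: 0.118
finger_force: 20.3
```

Request:
{"name": "move_tool", "arguments": {"plan": [[0, 0, -0.005, 0.0026, 0, 0, 0], [0, 0, -0.0099, 0.0054, 0, 0, 0], [0, 0, -0.0148, 0.0081, 0, 0, 0], [0, 0, -0.0196, 0.0111, 0, 0, 0], [0, 0, -0.0244, 0.0141, 0, 0, 0], [0, 0, -0.029, 0.0171, 0, 0, 0], [0, 0, -0.0336, 0.0204, 0, 0, 0], [0, 0, -0.0383, 0.0236, 0, 0, 0], [0, 0, -0.0428, 0.027, 0, 0, 0], [0, 0, -0.0471, 0.0305, 0, 0, 0]]}}

```text
clock: 20.7
tool_pos: [0.5064, 0.0278, 0.2515]
eef_rot: [-0.146, 0.989, 0.001, -0.001]
contact_force: [-0.1, 5.6, -4.6]
opening: 0.11
finger_force: 20.2
```

```bash
python3 -c "
from h import *
s=get_state();print(tobox(s['tool_pos']),bar(.87)-[0,.019],s['contact_force'],s['moment'])
im,d,c=snap('scene','s11'); cv2.imwrite('pics/s11c.png',cv2.resize(im[90:260,220:420],None,fx=2,fy=2)[:,:,::-1])"
```

```text
[-4.87226366e-02  1.69599968e-04  2.51526095e-01] [-0.0505      0.25184297] [-0.09609979  5.61470132 -4.5723776 ] [ 1.37076984  0.18876913 -0.08695274]
```

View pics/s11c.png

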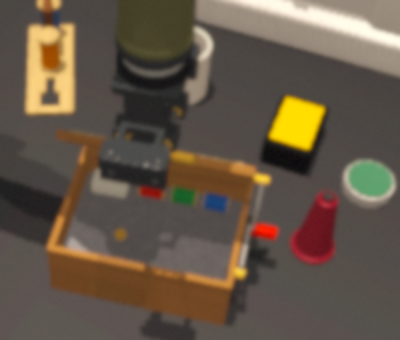

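The crop shows the lid partway down and held, with the pad folding at (265,231). The opening is drifting down, so I'll check the lid angle against the gripper.

```bash
python3 - <<'E'
from h import *
im,d,c=load('scene11') if 0 else (lambda z:z)(load('s11')) if __import__('os').path.exists('pics/s11.npz') else None
P=cloud(c,d); b=tobox(P)
k=(b[...,2]>.11)&(b[...,2]<.22)&(abs(b[...,1])>.07)&(abs(b[...,1])<.115)&(b[...,0]>-.08)&(b[...,0]<.1); q=b[k]
print(k.sum()); a=np.polyfit(q[:,0],q[:,2],1); print('slope',a,np.arctan2(-a[0],1), np.std(q[:,2]-np.polyval(a,q[:,0])))
im,d,c=snap('wrist','w12'); P=cloud(c,d); b=tobox(P); v,u=np.mgrid[:420,:560]
k=(b[...,0]>-.1)&(b[...,0]<-.02)&(abs(b[...,1])>.015)&(abs(b[...,1])<.05)&(b[...,2]>.24)&(b[...,2]<.3); q=b[k]
print('bar wrist',k.sum(),np.percentile(q,[5,50,95],axis=0).round(4).tolist()); print('expect bar',bar(.87))
s=get_state(); print(s['contact_force'],s['opening'])
E
```

```text
22
slope [-1.24788666  0.20406412] 0.8952298143186603 0.004240479834269623
bar wrist 5206 [[-0.0558, -0.0418, 0.2536], [-0.0484, 0.0291, 0.277], [-0.0284, 0.0487, 0.2791]]
expect bar [-0.0505      0.27084297]
[  0.63119078   4.26100023 -10.05860427] 0.11555478001915874
```

To row units: 0.0322 m / 0.8 = 0.0403, -0.0311 m / 0.8 = -0.0389.

Request:
{"name": "move_tool", "arguments": {"plan": [[0, 0, -0.0038, 0.0041, 0, 0, 0], [0, 0, -0.0075, 0.0083, 0, 0, 0], [0, 0, -0.0116, 0.0119, 0, 0, 0], [0, 0, -0.0158, 0.0158, 0, 0, 0], [0, 0, -0.0199, 0.0196, 0, 0, 0], [0, 0, -0.0238, 0.0236, 0, 0, 0], [0, 0, -0.0278, 0.0276, 0, 0, 0], [0, 0, -0.0315, 0.0318, 0, 0, 0], [0, 0, -0.0353, 0.036, 0, 0, 0], [0, 0, -0.0389, 0.0403, 0, 0, 0]]}}

```text
clock: 21.8
tool_pos: [0.5157, -0.0033, 0.2196]
eef_rot: [-0.145, 0.989, -0.0, -0.0]
contact_force: [-2.3, 1.6, -0.9]
opening: 0.113
finger_force: 19.8
```

```bash
python3 -c "
from h import *
s=get_state();print(tobox(s['tool_pos']),bar(.67)-[0,.019],s['contact_force'],s['moment'])"
```

```text
[-0.08115946  0.00026837  0.219578  ] [-0.08263396  0.22042478] [-2.34025303  1.59943032 -0.86300725] [ 0.4533902   0.55961373 -0.00680617]
```

To row units: 0.037 m / 0.8 = 0.0463, 0.0331 m / 0.8 = 0.0414.

Request:
{"name": "move_tool", "arguments": {"plan": [[0, 0, -0.0036, 0.0044, 0, 0, 0], [0, 0, -0.007, 0.0088, 0, 0, 0], [0, 0, -0.0104, 0.0133, 0, 0, 0], [0, 0, -0.0138, 0.0179, 0, 0, 0], [0, 0, -0.017, 0.0225, 0, 0, 0], [0, 0, -0.02, 0.027, 0, 0, 0], [0, 0, -0.023, 0.0318, 0, 0, 0], [0, 0, -0.0259, 0.0365, 0, 0, 0], [0, 0, -0.0288, 0.0414, 0, 0, 0], [0, 0, -0.0315, 0.0463, 0, 0, 0]]}}

```text
clock: 22.8
tool_pos: [0.523, -0.0275, 0.1826]
eef_rot: [-0.145, 0.989, -0.0, -0.0]
contact_force: [-4.0, -2.6, 0.1]
opening: 0.107
finger_force: 19.7
```

Request:
{"name": "move_tool", "arguments": {"plan": [[0, 0, -0.0025, 0.005, 0, 0, 0], [0, 0, -0.005, 0.01, 0, 0, 0], [0, 0, -0.0075, 0.0151, 0, 0, 0], [0, 0, -0.0098, 0.0203, 0, 0, 0], [0, 0, -0.012, 0.0254, 0, 0, 0], [0, 0, -0.0141, 0.0305, 0, 0, 0], [0, 0, -0.0161, 0.0356, 0, 0, 0], [0, 0, -0.0181, 0.0409, 0, 0, 0], [0, 0, -0.0199, 0.0463, 0, 0, 0], [0, 0, -0.0216, 0.0516, 0, 0, 0]]}}

```text
clock: 23.8
tool_pos: [0.5281, -0.0447, 0.1413]
eef_rot: [-0.145, 0.989, -0.001, -0.0]
contact_force: [-3.8, -2.6, 0.9]
opening: 0.1
finger_force: 19.7
```

```bash
python3 -c "
from h import *
s=get_state();print(tobox(s['tool_pos']),bar(.27)-[0,.019],s['contact_force'],s['moment'])
im,d,c=snap('wrist','w13'); P=cloud(c,d); b=tobox(P)
k=(b[...,0]>-.17)&(b[...,0]<-.09)&(abs(b[...,1])>.015)&(abs(b[...,1])<.05)&(b[...,2]>.1)&(b[...,2]<.2); q=b[k]
print('bar wrist',k.sum(),np.percentile(q,[5,50,95],axis=0).round(4).tolist(),bar(.27))
"
```

```text
[-0.12438307  0.00032197  0.14125098] [-0.12524806  0.1417972 ] [-3.8074814  -2.60544798  0.91102137] [-0.54229846  0.71425794 -0.00564687]
bar wrist 5472 [[-0.1307, -0.0316, 0.1623], [-0.1234, 0.0354, 0.1707], [-0.096, 0.0491, 0.1727]] [-0.12524806  0.1607972 ]
```

To row units: 0.0438 m / 0.8 = 0.0548, 0.0394 m / 0.8 = 0.0493.

Request:
{"name": "move_tool", "arguments": {"plan": [[0, 0, -0.0016, 0.0054, 0, 0, 0], [0, 0, -0.0031, 0.0109, 0, 0, 0], [0, 0, -0.0045, 0.0163, 0, 0, 0], [0, 0, -0.0058, 0.0218, 0, 0, 0], [0, 0, -0.0069, 0.0273, 0, 0, 0], [0, 0, -0.0079, 0.0328, 0, 0, 0], [0, 0, -0.0089, 0.0383, 0, 0, 0], [0, 0, -0.0096, 0.0438, 0, 0, 0], [0, 0, -0.0104, 0.0493, 0, 0, 0], [0, 0, -0.011, 0.0548, 0, 0, 0]]}}

```text
clock: 24.85
tool_pos: [0.531, -0.054, 0.0976]
eef_rot: [-0.145, 0.989, -0.001, 0.0]
contact_force: [-2.7, -6.7, -0.4]
opening: 0.102
finger_force: 19.9
```

Request:
{"name": "move_tool", "arguments": {"plan": [[0, 0, -0.0004, 0.005, 0, 0, 0], [0, 0, -0.0008, 0.01, 0, 0, 0], [0, 0, -0.001, 0.0138, 0, 0, 0], [0, 0, -0.0013, 0.0169, 0, 0, 0], [0, 0, -0.0013, 0.0194, 0, 0, 0], [0, 0, -0.0013, 0.0194, 0, 0, 0]]}}

```text
clock: 25.45
tool_pos: [0.5314, -0.0554, 0.0819]
eef_rot: [-0.144, 0.99, -0.001, 0.0]
contact_force: [-1.8, -7.8, -3.4]
opening: 0.097
finger_force: 20.2
```

```bash
python3 -c "
from h import *
s=get_state();print(tobox(s['tool_pos']),bar(0)-[0,.019],s['contact_force'],s['moment'])
im,d,c=snap('wrist','w14'); P=cloud(c,d); b=tobox(P)
k=(b[...,0]>-.17)&(b[...,0]<-.11)&(abs(b[...,1])>.015)&(abs(b[...,1])<.05)&(b[...,2]>.08)&(b[...,2]<.2); q=b[k]
print('bar wrist',k.sum(),np.percentile(q,[5,50,95],axis=0).round(4).tolist(),bar(0))
"
```

```text
[-0.13554962  0.00031993  0.08188753] [-0.135  0.082] [-1.84122311 -7.80719453 -3.35421624] [-1.15404302  0.45889937 -0.08525568]
bar wrist 45192 [[-0.167, 0.0178, 0.1136], [-0.1393, 0.0239, 0.1701], [-0.1127, 0.0381, 0.1868]] [-0.135  0.101]
```

To row units: 0.0045 m / 0.8 = 0.0056, 0.001 m / 0.8 = 0.0013.

Request:
{"name": "move_tool", "arguments": {"plan": [[0, 0, 0.0006, 0.0019, 0, 0, 0], [0, 0, 0.0013, 0.0038, 0, 0, 0], [0, 0, 0.0013, 0.0056, 0, 0, 0], [0, 0, 0.0013, 0.0056, 0, 0, 0]]}}

```text
clock: 25.9
tool_pos: [0.5315, -0.0556, 0.0777]
eef_rot: [-0.144, 0.99, -0.002, 0.0]
contact_force: [-2.5, -9.7, -2.8]
opening: 0.098
finger_force: 20.2
```

Request:
{"name": "move_tool", "arguments": {"plan": [[0, 0, 0, 0.0013, 0, 0, 0], [0, 0, 0, 0.0025, 0, 0, 0], [0, 0, 0, 0.0025, 0, 0, 0]]}}

```text
clock: 26.2
tool_pos: [0.5315, -0.0556, 0.0757]
eef_rot: [-0.144, 0.99, -0.002, 0.0]
contact_force: [-2.4, -9.7, -1.4]
opening: 0.101
finger_force: 20.2
```

To row units: -0.002 m / 0.8 = -0.0025, -0.001 m / 0.8 = -0.0013.

Request:
{"name": "move_tool", "arguments": {"plan": [[0, 0, -0.0013, 0.0013, 0, 0, 0], [0, 0, -0.0025, 0.0025, 0, 0, 0], [0, 0, -0.0025, 0.0025, 0, 0, 0]]}}

```text
clock: 26.5
tool_pos: [0.5315, -0.0557, 0.0743]
eef_rot: [-0.145, 0.989, -0.001, 0.0]
contact_force: [-4.2, -5.4, 5.1]
opening: 0.099
finger_force: 20.0
```

Request:
{"name": "move_tool", "arguments": {"plan": [[0, 0, 0, 0.0013, 0, 0, 0], [0, 0, 0, 0.0025, 0, 0, 0], [0, 0, 0, 0.0025, 0, 0, 0]]}}

```text
clock: 26.8
tool_pos: [0.5317, -0.0556, 0.0738]
eef_rot: [-0.145, 0.989, -0.001, 0.001]
contact_force: [-7.1, -4.8, 19.9]
opening: 0.096
finger_force: 19.6
```

```bash
python3 - <<'E'
from h import *
s=get_state();print(tobox(s['tool_pos']),s['contact_force'],s['moment'])
for n in('scene','top'):
    im,d,c=snap(n,n+'15'); P=cloud(c,d); b=tobox(P)
    k=(abs(b[...,0])<.075)&(abs(b[...,1])<.11)&(b[...,2]>.06)&(b[...,2]<.15); q=b[k]
    if k.sum()>50:
        A=np.c_[q[:,:2],np.ones(len(q))]; co=np.linalg.lstsq(A,q[:,2],rcond=None)[0]; r=q[:,2]-A@co; g=abs(r)<.006; co=np.linalg.lstsq(A[g],q[g,2],rcond=None)[0]; print(n,k.sum(),g.sum(),co)
E
```

```text
[-1.35918658e-01  9.59083214e-05  7.37753830e-02] [-7.11128403 -4.78138886 19.87447207] [-0.83211272  1.3865469   0.01390564]
scene 2064 2051 [ 0.00094073 -0.00092914  0.10751137]
top 2996 2834 [ 5.33068176e-05 -1.00611555e-03  1.10603417e-01]
```

The lid plane is level at z = 0.107, on its stop, and pushes back with 20 N: it is shut. I'll relieve the push, release and retreat.

To row units: -0.2 m / 0.8 = -0.25, -0.15 m / 0.8 = -0.1875.

Request:
{"name": "move_tool", "arguments": {"plan": [[0, 0, 0, -0.0019, 0, 0, 0], [0, 0, 0, -0.0019, 0, 0, 0], [0.35, 0, 0, -0.0019, 0, 0, 0], [0.35, 0, 0, -0.0019, 0, 0, 0], [0.35, 0, 0, -0.0019, 0, 0, 0], [0.35, 0, 0, -0.025, 0, 0, 0], [0.35, 0, 0, -0.0625, 0, 0, 0], [0.35, 0, 0, -0.125, 0, 0, 0], [0.35, 0, 0, -0.1875, 0, 0, 0], [0.35, 0, 0, -0.25, 0, 0, 0]]}}

```text
clock: 27.9
tool_pos: [0.5316, -0.053, 0.2739]
eef_rot: [-0.146, 0.989, 0.0, 0.001]
contact_force: [1.8, -0.6, -0.5]
opening: 0.349
finger_force: 0.0
```

Request:
{"name": "move_tool", "arguments": {"plan": [[0.35, 0, -0.05, -0.0375, 0, 0, 0], [0.35, 0, -0.1, -0.075, 0, 0, 0], [0.35, 0, -0.125, -0.075, 0, 0, 0], [0.35, 0, -0.125, -0.075, 0, 0, 0], [0.35, 0, -0.125, -0.075, 0, 0, 0]]}}

```text
clock: 28.4
tool_pos: [0.56, -0.1485, 0.3313]
eef_rot: [-0.146, 0.989, 0.001, -0.0]
contact_force: [-0.1, -0.4, 0.2]
opening: 0.35
finger_force: 0.0
```

```bash
python3 - <<'E'
from h import *
im,d,c=snap('scene','s16'); P=cloud(c,d); b=tobox(P)
k=(abs(b[...,0])<.075)&(abs(b[...,1])<.11)&(b[...,2]>.06)&(b[...,2]<.15); q=b[k]; A=np.c_[q[:,:2],np.ones(len(q))]; print(k.sum(),np.linalg.lstsq(A,q[:,2],rcond=None)[0]); print(get_state()['contact_force'])
E
```

```text
2147 [8.76300809e-05 2.96343213e-03 1.07808365e-01]
[-0.53866379  0.38466238  0.00403023]
```

View pics/s16.png

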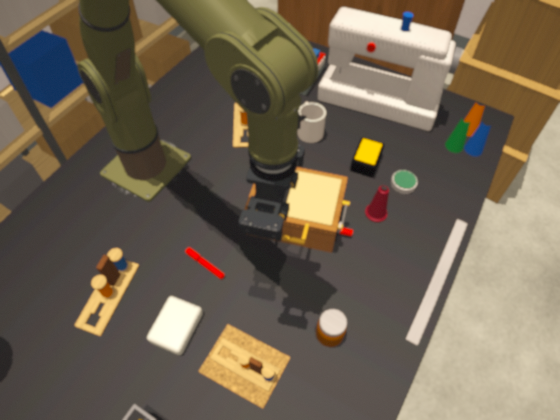

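The picture shows the lid shut (318,197), the rack standing on the mat (245,362), and the bystanders where they were. I hand it in.

```bash
python3 -c "
from plant import finish_job
print(finish_job())"
```

```text
the job is handed in; nothing more can be done
None
```

The job is handed in at 28.5 s: the rack stands upright on the cork mat, centred to about 1 mm, the stay is broken, and the lid was lowered under control by its bar until shut; I viewed 13 pictures, over the limit of 10.

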